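# Zero the leak tester: maximum pointer back, recessed zero button held with the stylus

## Robot

A 6-joint arm with a two-finger parallel gripper is mounted at the origin on a cart in front of the work surface, level with it; the furniture and walls round the work are solid. World frame = base frame: x ahead of the robot, y to its left, z up, the work surface at z = 0. Lengths are in mm, angles in rad, forces in N, time in s.
With the tool pointing down it reaches from about 350 to 775 mm from the base axis. Payload 5.5 kg.
Tool frame: the origin (TCP) lies on the centre line of the jaws, within the pads' length; the fingertips stand 11 mm ahead of it and the grasp point (between the pads) lies 8 mm behind it; z points along the fingers, y is the line along which they close (so a half turn about z gives the same grasp; the last joint's range is limited). The gripper opens to 85 mm and grips with 20 to 120 N. Pads are 22 mm wide; open, the fingers measure 114 mm over their backs; the gripper's body (76 mm by 85 mm) begins 54 mm behind the grasp point. The pads swing forward as they close: fully open they stand 13 mm farther back than shut.
Start: joints at [-1.485, 0.313, 0.046, 1.304, 0, 1.431], TCP at [128.727, -560.446, 242.323] pointing down, gripper open.
Joint ranges: [-2.76, 2.76], [-0.86, 1.69], [-1.03, 1.26], [-2.2, 2.34], [-1.47, 1.5], [-3.14, 3.14]. Speed limits (rad/s): [2.57, 2.57, 3.14, 3.14, 3.14, 3.14].

## Interface

Orientations are given as a unit quaternion [w, x, y, z].
In Python, from cell import robot gives the robot as it stands. Calls block until the motion is done:
- robot.move_to(position, orientation): joint-space move of the TCP to a pose.
- robot.move_straight(position, attitude=None, rate=150, stop_force=None): straight line of the TCP; attitude=None keeps the orientation; rate is the mean speed in mm/s. With stop_force (N) it stops when the force on the tool has changed by that much, and returns True; else False.
- robot.set_joints(angles): joint-space move.
- robot.open_gripper() and robot.close_gripper(force=None): open the fingers fully, or close them until they stop; force is the grip in N (None keeps the last).
- robot.hold(seconds).
- robot.inverse_kinematics(position, orientation): joint angles nearest the present ones, or None.
- robot.read_state(): the state.
- robot.read_camera(name): name is "side" or "top" or "wrist"; returns a dict with "img" (384x512x3 uint8, blue, green, red), "depth" (384x512 float32, mm along the optical axis (not along the pixel's ray), 0 where there is no reading), "fx", "fy", "cx", "cy" (pixels), "xyz" and "rotation" of the camera in the world. Camera axes: x right, y down, z forward; pixel columns grow to the right and rows downward; lengths in mm; the calibration is good to about 2 mm. A picture is of the moment at which its call begins.
A pose or a line that the arm cannot do raises robot.IKError and nothing moves.
- robot.job_done(): hands the job in; it is judged then, once.
The state is a dict: "t": time; "joint_positions": joint angles; "dq": joint speeds; "joint_efforts": joint torques, N m; "eef_pos": TCP position; "orientation": TCP orientation; "contact_force": force on the tool from outside, world axes, zero at the start; "moment": the same for the moment, N m; "opening": finger opening in mm; "finger_force": force on a finger pad.
Only numpy, scipy, OpenCV 4.12 (cv2) and the standard library are available. Lean on these libraries where they do the work, as an engineer would, in place of code of your own. Each camera call takes 0.05 s, during which the arm holds its last target. There are 200 camera calls.

## Task

Get the watch-case leak tester ready for its zero run: first turn the knob in the middle of its dial glass counter-clockwise until the maximum pointer is fully back at its zero stop. Then take the pin-ended stylus out of the tool stand, reach its pin through the small collared hole in the tester's deck and press the recessed zero button all the way down; finish while still holding the stylus in the gripper with the button held down. Leave the two screwdrivers in the stand and the loose things on the bench where they are.

Things in the scene. Friction and masses are not known exactly. Their poses are not given: they have to be found in the camera images.
- tester: Desktop leak tester, fixed at a varying place and yaw (within 0.3 rad): flat case 170 (x) x 220 (y) x 60 mm high with a white deck on top. Origin: centre of its underside; x points away from the robot at yaw 0, y to the left. Dial gauge face up at (-22, +55) mm, collared button hole at (-55, -58), metal chamber (82 mm wide, top at z 130) at (+34, -55), black display hood (to z 80) behind the dial.
- reset_knob (a point): Centre of the top of the knurled round reset knob in the middle of the dial glass: 22 mm in diameter (25 mm flange in its lowest 3 mm), top 94 mm above the bench and 20 mm above the glass (the dial is 86 mm across, solid, its face 74 mm above the bench). Grip it from above round its rim.
- max_pointer (a joint): Angle of the broad maximum pointer and its knob (white line on top points along it), rad: 0 at the hard zero stop (135 degrees from the tester's x axis towards y, left front, where the thin measuring pointer rests), growing clockwise from above; starts at 0.9 to 2.3, stays where left (friction 0.03 N m). Turning the knob counter-clockwise lowers it to 0.
- port_mouth (a point): Centre of the mouth of the hole over the zero button, at the top of its steel collar (25 mm across, 3 mm high, upper face 63 mm above the bench). The hole is vertical: within the collar a countersink 15 mm wide at deck height (60 mm) narrows over 3 mm to a bore of 9 mm. The button's top lies 20 mm below this point.
- zero_button (a joint): Travel of the recessed zero button (7 mm across, below the bore), m: 0 released, 0.005 fully down; pushed vertically down. Its spring takes about 2 N to start and 5 N to push fully down, and lifts it when let go.
- tool_stand: Wooden block, fixed, 46 (x) x 146 (y) x 55 mm high on a thin steel base, at a varying place and yaw (within 0.35 rad); origin: centre of its underside. Three upright holes in a row along its y axis at -45, 0, +45 mm, 13 mm wide for the upper 15 mm and 7 mm below, hold the stylus and two screwdrivers in varying order.
- stylus: Pin-ended stylus, 126 mm long, about 35 g, loose, standing pin down in one hole of the stand. Origin: the pin's tip (4 mm above the bench); z runs up along it. Pin 4 mm thick, 36 mm long; above it a round aluminium handle 12 mm thick with dark rings, top 130 mm above the bench: taller and thicker than the screwdrivers. Grip from above, fingers in front of and behind the block (across its x).
- stylus_grip (a point): Point on the stylus's axis, 90 mm above the pin's tip and 36 mm below the handle's top: where to grip.
- screwdriver_1: Precision screwdriver, 8 to 9 mm thick, 103 mm long, standing blade down in the stand, top about 115 mm above the bench; origin: the blade's tip, z up along it. To be left in place.
- screwdriver_2: Precision screwdriver, 8 mm thick, 103 mm long, standing blade down in the stand, top about 115 mm above the bench; origin: the blade's tip, z up along it. To be left in place.
- loupe: Black eye loupe, 36 mm across, 30 mm high, loose on the bench between tester and stand; bystander.
- tweezers: Steel tweezers, 128 mm long, 10 mm high, lying loose between tester and stand; bystander.
- ring_holder: Grey movement ring, 50 mm across, 7 mm high, loose on the bench at the far left; bystander.
- movement: Watch movement, 37 mm across, 6 mm high, loose on the bench at the left; bystander.

How it is judged:
By the outcome, as a careful person would: the job done as asked, in the order asked, and still so for the second after the job is handed in, while the arm keeps its last pose, push and grip.
It also fails if it takes over 64 s, if anything falls off the work surface, if the arm or the gripper's body presses on something with over 40 N, if the wrist force passes 120 N, or if a joint passes its speed limit or range.

## Working session

There is one attempt and no reset: what is moved stays moved. The work goes in short steps, each a Python script; the robot and the scene stay as the last script left them, time stands still between calls to the robot, and variables do not carry over. Pictures are saved under pics/ and viewed, at most 10 in all, crops included, and the job is handed in when it is done.

```bash
mkdir -p pics; ls
python3 - <<'E'
from cell import robot
import cv2,numpy as np,pickle
d={n:robot.read_camera(n) for n in("top","side")}
pickle.dump(d,open("c0.pkl","wb"))
for n in d:
    c=d[n];print(n,c["fx"],c["fy"],c["cx"],c["cy"],c["xyz"],np.round(c["rotation"],3).tolist())
cv2.imwrite("pics/a.png",np.vstack([cv2.resize(d["top"]["img"],(800,600))]))
cv2.imwrite("pics/b.png",d["side"]["img"])
s=robot.read_state();print(s)
E
```

```text
pics
top 496.5814539855228 496.5814539855228 262.2544576992287 198.41180631272198 [ 423.29247125   13.26966912 1468.76007198] [-0.021, 0.716, -0.697, 0.029]
side 369.5006067350954 369.5006067350954 262.2937189724861 192.11485999816892 [376.22445585 904.60132911 683.47777871] [0.034, -0.058, 0.878, -0.474]
{'t': 0.1, 'joint_positions': array([-1.48461136e+00,  3.13928111e-01,  4.50942435e-02,  1.30362345e+00,
        4.71546280e-06,  1.43121803e+00]), 'dq': array([-0.00031807, -0.00292463,  0.00273311,  0.00058283, -0.00144439,
        0.00090619]), 'joint_efforts': array([ 3.31557574e-03, -4.81722915e+01,  2.99245995e+01,  1.26436443e-02,
       -1.66822479e-04,  1.19342496e-05]), 'eef_pos': array([ 128.67926934, -559.95867855,  241.4971209 ]), 'orientation': array([-8.30135505e-04,  9.93635289e-01,  1.12642013e-01,  2.45256869e-05]), 'contact_force': array([-0.01865144,  1.18122813,  0.40475824]), 'moment': array([-0.00093501, -0.02229405, -0.02466581]), 'finger_force': 0.0, 'opening': 85.150111265525}
```

View pics/a.png

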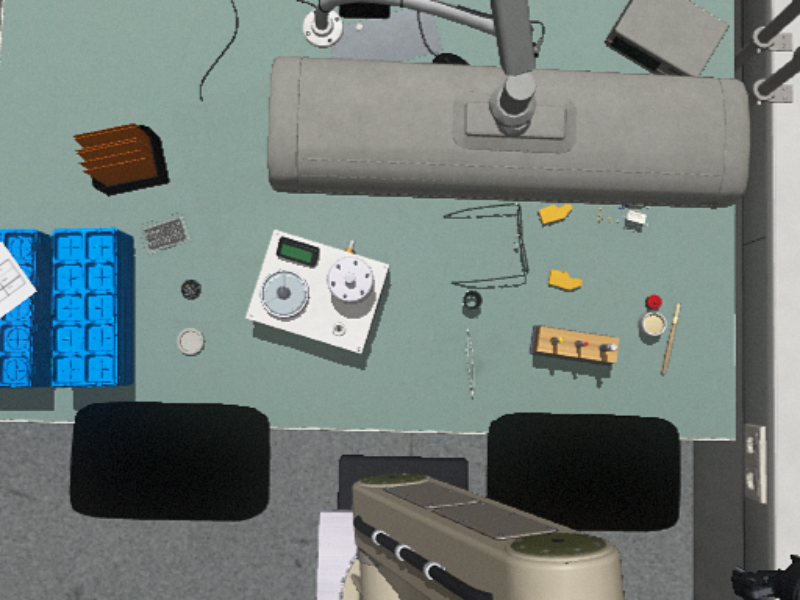

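View pics/b.png

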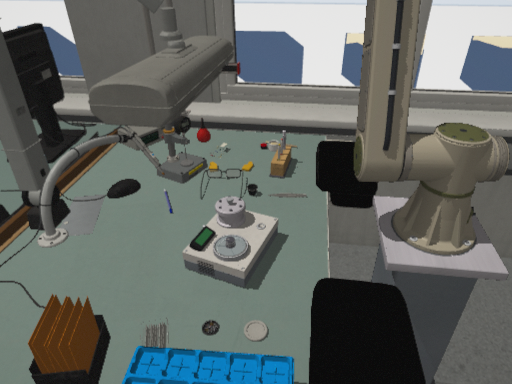

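```bash
cat > h.py <<'E'
import numpy as np,cv2
from scipy.spatial.transform import Rotation as R
def rot(c):
    q=np.array(c["rotation"]).ravel()
    return R.from_quat([q[1],q[2],q[3],q[0]]).as_matrix() if q.size==4 else np.array(c["rotation"])
def ray(c,u,v):
    return rot(c)@np.array([(u-c["cx"])/c["fx"],(v-c["cy"])/c["fy"],1.])
def onz(c,u,v,z):
    d=ray(c,u,v);o=np.array(c["xyz"]);return o+d*(z-o[2])/d[2]
def dep(c,u,v):
    return np.array(c["xyz"])+ray(c,u,v)*float(c["depth"][int(v),int(u)])
def tri(views):  # [(cam,u,v)..] least squares ray intersection, returns point and residuals
    A=np.zeros((3,3));b=np.zeros(3);P=[]
    for c,u,v in views:
        d=ray(c,u,v);d/=np.linalg.norm(d);M=np.eye(3)-np.outer(d,d);A+=M;b+=M@c["xyz"];P.append((M,np.array(c["xyz"])))
    p=np.linalg.solve(A,b);return p,[float(np.linalg.norm(M@(p-o))) for M,o in P]
def proj(c,p):
    q=rot(c).T@(np.array(p)-c["xyz"]);return np.array([c["fx"]*q[0]/q[2]+c["cx"],c["fy"]*q[1]/q[2]+c["cy"]])
def down(yaw): # tool z down, tool y axis at angle yaw from world y
    # x_tool=(cos,sin,0) , y_tool=(sin,-cos,0)
    q=R.from_matrix(np.array([[np.cos(yaw),np.sin(yaw),0],[np.sin(yaw),-np.cos(yaw),0],[0,0,-1]])).as_quat()
    return np.array([q[3],q[0],q[1],q[2]])
E
python3 - <<'E'
import pickle;from h import *
d=pickle.load(open("c0.pkl","rb"));c=d["top"];np.set_printoptions(precision=1,suppress=True)
s=.64
for n,u,v,z in[("knob",284,293,94),("port",339,329,63),("chamber",350,280,130),("st1",557,341,115),("st2",583,344,115),("sty",610,347,130),("lamp edge",400,190,400),("lampmid",600,150,0)]:
    print(n,onz(c,u*s,v*s,z),dep(c,u*s,v*s))
E
```

```text
knob [544.9 223.3  94. ] [544.9 223.3  93.6]
port [485.  126.1  63. ] [486.  128.   40.2]
chamber [567.5 104.5 130. ] [567.6 104.6 129.3]
st1 [ 472.1 -259.3  115. ] [ 472.7 -262.5   99.2]
st2 [ 468.1 -305.   115. ] [ 468.5 -307.4  104.6]
sty [ 463.7 -348.3  130. ] [ 463.8 -349.2  126.5]
lamp edge [666.6  20.5 400. ] [662.3  20.4 419.1]
lampmid [ 847.4 -360.8    0. ] [ 719.9 -248.4  441.4]
```

Run:
```python
from cell import robot
import pickle;from h import *
np.set_printoptions(precision=3,suppress=True)
d={}
for yw in(np.pi/2-.094,-np.pi/2-.094): print(yw,robot.inverse_kinematics([464,-348,260],down(yw)))
for yw in np.arange(-3.14,3.15,.785): print(yw,robot.inverse_kinematics([545,223,95],down(yw)))
q=[robot.inverse_kinematics([440,-320,290],down(y)) for y in(np.pi/2-.094,-np.pi/2-.094)]
k=min([0,1],key=lambda i:abs(q[i][5])); print(k)
robot.move_to([440,-320,290],down([np.pi/2-.094,-np.pi/2-.094][k]))
d["s1"]=robot.read_camera("wrist");print(robot.read_state()["t"])
c=d["s1"];print(c["xyz"],c["fx"],rot(c))
cv2.imwrite("pics/s1.png",c["img"])
pickle.dump(d,open("c1.pkl","wb"))
print(proj(c,[464,-348,130]))
```

```text
1.4767963267948965 [-0.782  0.319  0.098  1.349  0.     0.883]
-1.6647963267948966 [-0.782  0.319  0.098  1.349  0.    -2.259]
-3.14 [ 0.252  0.422 -0.168  0.981  0.     0.251]
-2.355 [ 0.252  0.422 -0.168  0.981  0.    -0.534]
-1.5699999999999998 [ 0.252  0.422 -0.168  0.981  0.    -1.319]
-0.7849999999999997 [ 0.252  0.422 -0.168  0.981  0.    -2.104]
4.440892098500626e-16 [ 0.252  0.422 -0.168  0.981  0.    -2.889]
0.7850000000000006 [ 0.252  0.422 -0.168  0.981  0.     2.609]
1.5700000000000007 [ 0.252  0.422 -0.168  0.981  0.     1.824]
2.355000000000001 [ 0.252  0.422 -0.168  0.981  0.     1.039]
3.140000000000001 [ 0.252  0.422 -0.168  0.981  0.     0.254]
0
1.6167
[ 445.159 -255.747  420.691] 294.1520439827177 [[ 0.995 -0.093 -0.026]
 [-0.097 -0.962 -0.257]
 [-0.001  0.258 -0.966]]
[284.791 200.138]
```

View pics/s1.png

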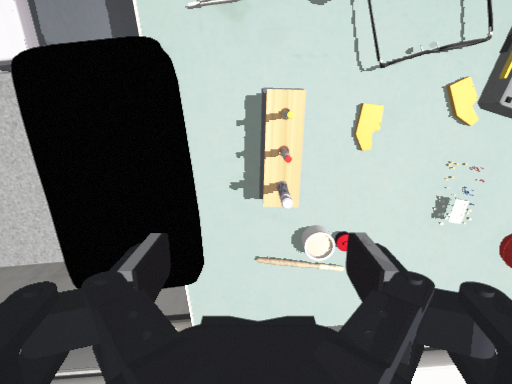

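Run:
```python
from cell import robot
import pickle;from h import *
d=pickle.load(open("c1.pkl","rb"))
robot.move_straight([450,-385,270]);d["s2"]=robot.read_camera("wrist")
a=np.pi/2-.094
q=lambda p,y:robot.inverse_kinematics(p,down(y))
# tester views: tool x points (cos y,sin y); camera on +x side of the tool
print(q([545,150,300],a),q([545,150,300],1.2))
robot.move_to([500,120,260],down(a));d["t1"]=robot.read_camera("wrist")
robot.move_straight([540,150,260]);d["t2"]=robot.read_camera("wrist")
print(robot.read_state()["t"])
pickle.dump(d,open("c1.pkl","wb"))
def crop(c,p,r,s):
    u,v=proj(c,p).astype(int);print(u,v)
    im=cv2.copyMakeBorder(c["img"],r,r,r,r,0)[v:v+2*r,u:u+2*r];return cv2.resize(im,(s,s),interpolation=cv2.INTER_CUBIC)
S=[464,-348,120];K=[545,223,94];P=[485,126,63]
cv2.imwrite("pics/m.png",np.vstack([np.hstack([crop(d["s1"],S,35,260),crop(d["s2"],S,35,260),crop(d["t1"],P,25,260)]),np.hstack([crop(d["t1"],K,50,260),crop(d["t2"],K,50,260),crop(d["t2"],P,25,260)])]))
```

```text
[0.12657623 0.28608404 0.1488926  1.43360489 0.         1.79137256] [0.12657623 0.28608404 0.1488926  1.43360489 0.         2.06816888]
4.7
283 197
270 139
244 164
295 63
256 100
213 193
```

View pics/m.png

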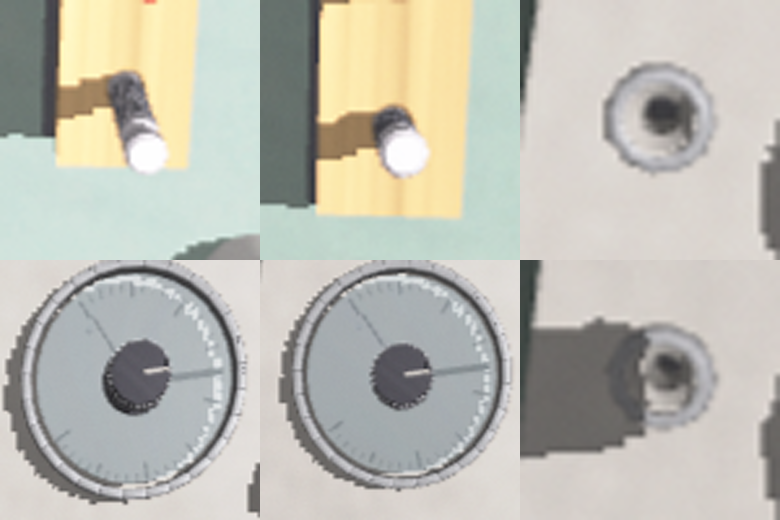

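```bash
cat > det.py <<'E'
from h import *
def blob(c,p,r,f):
    """centroid of the mask f(gray) component nearest the projected point"""
    u,v=np.rint(proj(c,p)).astype(int);u0,v0=max(u-r,0),max(v-r,0)
    g=cv2.cvtColor(c["img"][v0:v+r,u0:u+r],cv2.COLOR_BGR2GRAY)
    n,l,s,ct=cv2.connectedComponentsWithStats(f(g).astype(np.uint8))
    ok=[i for i in range(1,n) if s[i,4]>15]
    i=min(ok,key=lambda i:np.hypot(*(ct[i]+[u0-u,v0-v])));return ct[i]+[u0,v0],s[i]
def circ(c,p,r,rad,up=8):
    u,v=np.rint(proj(c,p)).astype(int)
    g=cv2.cvtColor(c["img"][v-r:v+r,u-r:u+r],cv2.COLOR_BGR2GRAY);g=cv2.resize(g,None,fx=up,fy=up,interpolation=cv2.INTER_CUBIC)
    h=cv2.HoughCircles(g,cv2.HOUGH_GRADIENT_ALT,1.5,20,param1=100,param2=.5,minRadius=int(rad*.8*up),maxRadius=int(rad*1.2*up))
    if h is None:return []
    return [((a[0]+.5)/up-.5+u-r,(a[1]+.5)/up-.5+v-r,a[2]/up) for a in h[0]]
E
python3 - <<'E'
import pickle;from det import *
np.set_printoptions(precision=2,suppress=True)
d=pickle.load(open("c1.pkl","rb"))
S=[464,-348,130];K=[545,223,94];P=[485,126,63]
vs=[]
for n in("s1","s2"):
    m,s=blob(d[n],S,15,lambda g:g>225);vs.append((d[n],*m));print(n,m,s,onz(d[n],*m,130),dep(d[n],*m))
print("stylus top",tri(vs))
vs=[]
for n in("t1","t2"):
    m,s=blob(d[n],K,14,lambda g:g<110);print(n,m,s,onz(d[n],*m,94),dep(d[n],*m))
    f=294
    for nm,p,r,R_ in(("knob",K,14,11),("dial",[545,223,74],48,43),("port",P,25,12.5)):
        dd=(rot(d[n]).T@(np.array(p)-d[n]["xyz"]))[2]
        for x in circ(d[n],p,r,R_*f/dd,8): print(nm,np.array(x),R_*f/dd,onz(d[n],x[0],x[1],p[2]))
E
```

```text
s1 [292.33 196.85] [ 13   0  17  24 291] [ 471.99 -345.21  130.  ] [ 478.92 -368.32   54.93]
s2 [279.05 141.45] [ 13   0  17  30 357] [ 471.53 -349.33  130.  ] [ 476.09 -357.44   54.6 ]
stylus top (array([ 473.27, -351.38,  110.23]), [0.5471531416322969, 0.5471531416322772])
t1 [296.28  59.58] [  4   0  24  24 449] [546.11 226.16  94.  ] [546.06 226.11  94.34]
port [245.75 161.12  10.74] 11.058267076349727 [487.04 130.24  63.  ]
port [245.75 161.12   9.22] 11.058267076349727 [487.04 130.24  63.  ]
t2 [259.32  95.88] [  6   0  22  21 347] [547.67 227.38  94.  ] [547.68 227.43  92.77]
dial [261.06  94.19  39.06] 41.66441258457319 [549.75 229.72  74.  ]
```

Run:
```python
from cell import robot
import pickle;from det import *
np.set_printoptions(precision=2,suppress=True)
d=pickle.load(open("c1.pkl","rb"))
for n,p in(("p1",[487,105,190]),("p2",[507,125,190]),("k1",[547,195,190]),("k2",[525,212,190])):
    robot.move_straight(p,rate=250);robot.hold(.15);d[n]=robot.read_camera("wrist")
pickle.dump(d,open("c1.pkl","wb"));print(robot.read_state()["t"])
S=[464,-348,130];K=[547,227,94];P=[487,130,63]
vs=[]
for n in("s1","s2"):
    c=dict(d[n]);c["img"]=np.repeat(c["img"].min(2)[...,None],3,2)
    m,s=blob(c,S,15,lambda g:g>225);vs.append((d[n],*m));print(n,m,s,onz(d[n],*m,130),dep(d[n],*m))
print("stylus top",tri(vs))
vs={"knob":[],"dial":[],"port":[]}
for n in("p1","p2","k1","k2"):
    for nm,p,r,R_ in(("knob",K,25,11),("dial",[547,227,74],75,43),("port",P,30,12.5)):
        if nm=="port" and n[0]=="k" or nm!="port" and n[0]=="p":continue
        dd=(rot(d[n]).T@(np.array(p)-d[n]["xyz"]))[2]
        for x in circ(d[n],p,r,R_*294/dd,6): print(n,nm,np.array(x),R_*294/dd,onz(d[n],x[0],x[1],p[2]))
def crop(c,p,r,s):
    u,v=np.rint(proj(c,p)).astype(int);print("crop0",u-r,v-r,s/2/r)
    im=cv2.copyMakeBorder(c["img"],r,r,r,r,0)[v:v+2*r,u:u+2*r];return cv2.resize(im,(s,s),interpolation=cv2.INTER_CUBIC)
cv2.imwrite("pics/m2.png",np.vstack([np.hstack([crop(d["p1"],P,20,300),crop(d["p2"],P,20,300)]),np.hstack([crop(d["k1"],K,60,300),crop(d["k2"],K,60,300)])]))
```

```text
7.0417
s1 [287.64 203.2 ] [13 13 10 11 80] [ 466.69 -351.6   130.  ] [ 466.74 -351.81  129.35]
s2 [274.07 144.77] [13 13 11 12 98] [ 466.76 -351.9   130.  ] [ 466.82 -352.06  128.64]
stylus top (array([ 466.81, -352.08,  128.54]), [0.011939466693969702, 0.011939466693987804])
p1 port [253.33 158.33  13.59] 14.05699992994069 [486.92 129.56  63.  ]
p1 port [253.33 158.33  11.97] 14.05699992994069 [486.92 129.56  63.  ]
k1 dial [258.83 145.83  46.22] 51.19262988850782 [549.88 230.38  74.  ]
k1 dial [258.83 145.83  52.03] 51.19262988850782 [549.88 230.38  74.  ]
k2 knob [284.83 166.83  15.65] 13.946107250294727 [547.83 231.77  94.  ]
k2 dial [286.08 164.58  46.43] 50.32341340571598 [550.53 229.66  74.  ]
crop0 233 138 7.5
crop0 216 161 7.5
crop0 196 94 2.5
crop0 224 113 2.5
```

View pics/m2.png

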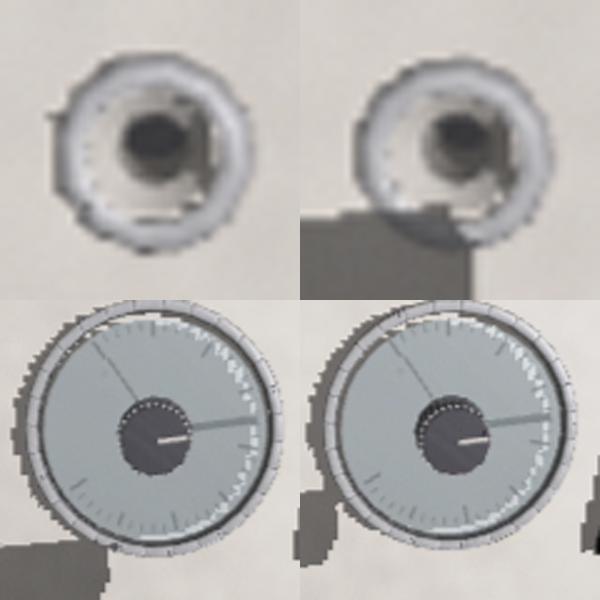

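Run:
```python
from cell import robot
import pickle;from det import *
np.set_printoptions(precision=2,suppress=True)
d=pickle.load(open("c1.pkl","rb"))
k,r=tri([(d["k1"],257.8,149.6),(d["k2"],285.6,169)]);print("knob",k,r,onz(d["k1"],257.8,149.6,94),onz(d["k2"],285.6,169,94),dep(d["k1"],258,150))
p,r=tri([(d["p1"],253.33,158.33),(d["p2"],236.7,181.4)]);print("port",p,r,onz(d["p1"],253.33,158.33,63),onz(d["p2"],236.7,181.4,63))
K=(onz(d["k1"],257.8,149.6,94)+onz(d["k2"],285.6,169,94))/2
assert abs(k[2]-94)<8 and np.hypot(*(K-k)[:2])<4
a=np.pi/2-.094
robot.move_straight([K[0],K[1],150],down(a),rate=150)
print(robot.move_straight([K[0],K[1],90.5],rate=60,stop_force=8))
f0=robot.read_state()
robot.close_gripper(25)
s=robot.read_state();print(s["t"],s["eef_pos"],s["opening"],s["finger_force"],f0["contact_force"],s["contact_force"],s["moment"])
c=robot.read_camera("wrist");cv2.imwrite("pics/g.png",c["img"][100:])
```

```text
knob [548.8  229.13  89.1 ] [0.19177574515198817, 0.1917757451519374] [548.99 229.92  94.  ] [548.3  229.99  94.  ] [549.1  229.45  92.88]
port [486.79 128.65  57.34] [0.024457898597805377, 0.02445789859769095] [486.92 129.56  63.  ] [487.35 129.96  63.  ]
False
9.2667 [549.49 229.9   90.84] 20.66425948238169 25.941469967365265 [ 0.13 -0.51  0.5 ] [ 3.17 -0.    0.78] [-0.14 -0.42  0.  ]
```

View pics/g.png

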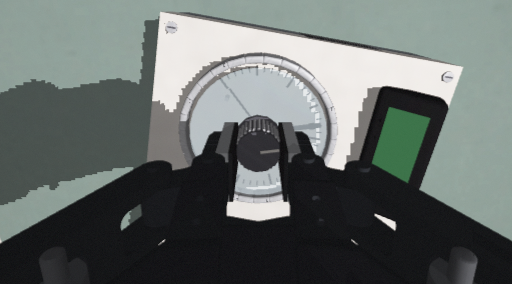

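Run:
```python
from cell import robot
from h import *
np.set_printoptions(precision=2,suppress=True)
q=np.array(robot.read_state()["joint_positions"]);q0=q[5];tot=0
while tot<2.35:
    tot+=.3 if tot<1.75 else .07
    q[5]=q0-tot;robot.set_joints(q)
    s=robot.read_state();print(round(tot,2),s["joint_positions"][5],s["contact_force"],s["moment"],round(s["opening"],1),round(s["joint_efforts"][5],3))
    if abs(s["moment"][2])>.15:break
print(s["t"])
c=robot.read_camera("wrist");cv2.imwrite("pics/g2.png",c["img"][60:])
```

```text
0.3 1.6300728157696638 [ 0.85 -0.85  0.13] [-0.1  -0.17 -0.02] 20.5 -0.116
0.6 1.331707628727293 [ 0.43 -1.39  2.75] [-0.2   0.07  0.05] 20.9 -0.1
0.9 1.0323158253651235 [-2.29 -1.99  2.21] [-0.38  0.35  0.01] 20.4 -0.097
1.2 0.7325305014805699 [-2.62 -3.12  3.83] [-0.65  0.58 -0.01] 20.5 -0.096
1.5 0.433303442931804 [-3.31 -3.21  4.34] [-0.82  0.77  0.06] 20.8 -0.071
1.8 0.13340304945452908 [-3.3  -4.99  5.01] [-0.97  0.69  0.04] 20.5 -0.055
1.87 0.06337587613326282 [-2.74 -4.6   4.47] [-0.94  0.67  0.06] 20.6 -0.058
1.94 -0.0066313471536173394 [-3.73 -4.61  5.1 ] [-1.03  0.74  0.06] 20.6 -0.057
2.01 -0.0766823209973008 [-3.26 -4.59  4.08] [-0.99  0.74  0.04] 20.8 -0.057
2.08 -0.14612967203017097 [-3.78 -4.69  5.52] [-1.03  0.7  -0.23] 20.7 -0.273
12.6667
```

View pics/g2.png

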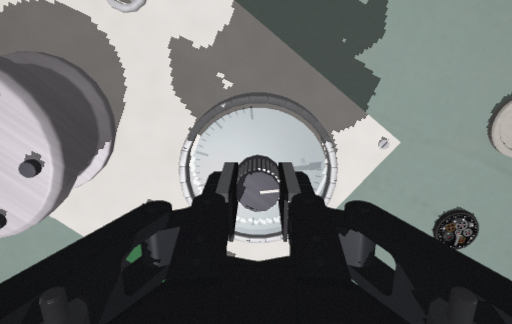

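Run:
```python
from cell import robot
import pickle;from h import *
np.set_printoptions(precision=2,suppress=True)
q=np.array(robot.read_state()["joint_positions"]);q[5]-=.08;robot.set_joints(q);robot.hold(.2)
s=robot.read_state();print(s["moment"],s["joint_positions"][5])
robot.open_gripper()
p=s["eef_pos"];robot.move_straight([p[0],p[1],150],rate=120)
robot.move_to([545,195,190],down(np.pi/2-.094));robot.hold(.15)
c=robot.read_camera("wrist");print(robot.read_state()["t"])
pickle.dump(c,open("c2.pkl","wb"))
u,v=np.rint(proj(c,[549,230,80])).astype(int);print(u,v)
cv2.imwrite("pics/k3.png",cv2.resize(c["img"][v-55:v+55,u-55:u+55],(550,550),interpolation=cv2.INTER_CUBIC))
```

```text
[ 0.1  -0.65 -0.04] -0.22358342626822308
16.4667
260 148
```

View pics/k3.png

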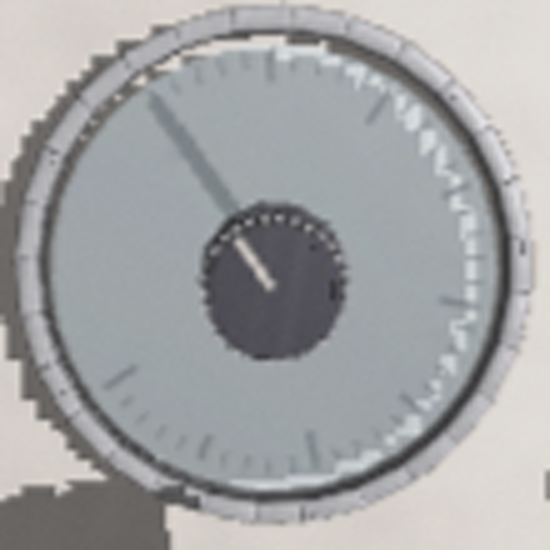

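Run:
```python
import pickle;from h import *
d=pickle.load(open("c1.pkl","rb"));c2=pickle.load(open("c2.pkl","rb"))
C=np.array([549.9,230.1]) # dial centre at z 74
th=np.arange(60,180,1.0)
for n,c in(("k1",d["k1"]),("k2",d["k2"]),("now",c2)):
    for z in(72,):
        g=cv2.cvtColor(c["img"],cv2.COLOR_BGR2GRAY).astype(np.float32)
        out=[]
        for r in range(19,34,2):
            uv=np.array([proj(c,[C[0]+r*np.cos(np.radians(t)),C[1]+r*np.sin(np.radians(t)),z]) for t in th],np.float32)
            p=cv2.remap(g,uv[:,:1].copy(),uv[:,1:].copy(),cv2.INTER_LINEAR).ravel()
            w=np.clip(np.median(p)-p-6,0,None);w[(th<100)|(th>145)]=0
            out.append((r,round(float((w*th).sum()/max(w.sum(),1e-6)),1),round(float(w.max()))))
        print(n,out)
```

```text
k1 [(19, 119.3, 16), (21, 119.6, 16), (23, 119.4, 18), (25, 119.6, 12), (27, 119.6, 18), (29, 119.6, 11), (31, 120.8, 16), (33, 121.0, 22)]
k2 [(19, 120.4, 12), (21, 120.3, 16), (23, 119.9, 18), (25, 120.1, 13), (27, 120.7, 20), (29, 120.0, 11), (31, 121.4, 14), (33, 121.7, 16)]
now [(19, 122.6, 28), (21, 122.3, 30), (23, 121.8, 28), (25, 122.1, 29), (27, 121.6, 28), (29, 121.6, 29), (31, 121.6, 29), (33, 121.5, 27)]
```

Run:
```python
from cell import robot
import pickle;from h import *
np.set_printoptions(precision=2,suppress=True)
a=np.pi/2-.094;S=[466.8,-352.0]
robot.move_to([*S,190],down(a))
print(robot.move_straight([*S,86],rate=90,stop_force=8))
robot.close_gripper(60)
s=robot.read_state();print(s["t"],s["eef_pos"],s["opening"],s["finger_force"],s["contact_force"],s["moment"])
if 9<s["opening"]<14:
    robot.move_straight([*S,230],rate=120)
    s=robot.read_state();print(s["t"],s["eef_pos"],s["opening"],s["finger_force"],s["contact_force"],s["moment"])
    robot.move_to([485,130,180],down(a));robot.hold(.3)
    d={n:robot.read_camera(n) for n in("wrist","top","side")};pickle.dump(d,open("c3.pkl","wb"))
    s=robot.read_state();print(s["t"],s["eef_pos"],s["opening"])
    t=np.array(s["eef_pos"])+[0,0,-82]
    print([proj(d[n],t) for n in d])
    u,v=np.rint(proj(d["side"],t)).astype(int)
    x=cv2.resize(d["side"]["img"][v-40:v+40,u-40:u+40],(384,384),interpolation=cv2.INTER_CUBIC)
    cv2.imwrite("pics/s5.png",cv2.resize(np.hstack([d["wrist"]["img"],x]),(790,339)))
```

```text
False
20.4417 [ 466.91 -352.06   86.19] 10.541201895404047 58.3636263187509 [-0.65 -0.63  1.91] [0.09 0.08 0.03]
21.7917 [ 466.43 -351.68  229.07] 10.470884502298706 58.435374452965334 [ 0.42  0.62 -0.87] [ 0.03  0.02 -0.02]
24.0083 [485.1  129.77 179.99] 10.970255571329002
[array([258.58, 198.91]), array([214.64, 209.9 ]), array([261.68, 215.05])]
```

View pics/s5.png

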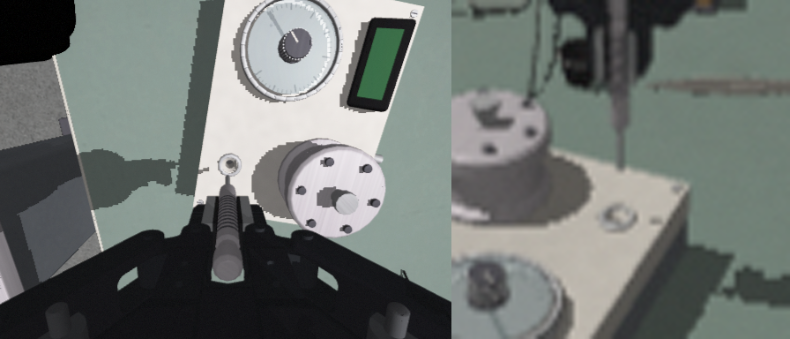

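Run:
```python
from cell import robot
from h import *
np.set_printoptions(precision=2,suppress=True)
P=[487.1,129.7]
robot.move_straight([*P,152],rate=100);robot.hold(.2)
c=robot.read_camera("wrist")
h=robot.move_straight([*P,127],rate=40,stop_force=3)
s=robot.read_state();print(h,s["t"],s["eef_pos"],s["opening"],s["contact_force"],s["moment"])
u,v=np.rint(proj(c,[487,130,66])).astype(int);print(u,v,proj(c,[487.1,129.7,70])-[u,v])
cv2.imwrite("pics/last.png",cv2.resize(c["img"][v-30:v+30,u-30:u+30],(540,540),interpolation=cv2.INTER_CUBIC))
```

```text
False 25.4667 [487.16 129.69 127.01] 10.359849632682547 [-0.1  -0.38 -0.86] [-0.03  0.03 -0.01]
258 197 [0.11 2.2 ]
```

Run:
```python
from cell import robot
from h import *
np.set_printoptions(precision=2,suppress=True)
P=[487.1,129.7];z=127
while z>112:
    z-=1 if z>121 else .5
    robot.move_straight([*P,z],rate=20);s=robot.read_state()
    print(round(s["t"],1),z,s["eef_pos"],s["contact_force"],round(s["opening"],2))
    if s["contact_force"][2]>12 or np.hypot(*s["contact_force"][:2])>10:break
robot.hold(.5);s=robot.read_state();print(s["eef_pos"],s["contact_force"],s["moment"])
```

```text
25.7 126 [487.21 129.72 126.17] [ 0.34 -0.24  0.03] 10.13
26.0 125 [487.31 129.71 125.17] [0.08 0.29 0.2 ] 10.3
26.2 124 [487.34 129.69 124.21] [-0.14  0.27  1.66] 10.33
26.5 123 [487.31 129.7  123.13] [ 0.57 -0.38  2.97] 10.28
26.7 122 [487.28 129.73 122.09] [ 1.06 -0.47  1.99] 10.36
27.0 121 [487.28 129.72 121.09] [ 0.27 -0.56  3.08] 10.57
27.2 120.5 [487.26 129.73 120.58] [ 0.47 -0.52  4.01] 10.38
27.5 120.0 [487.23 129.73 120.08] [ 0.31 -0.14  3.83] 10.08
27.7 119.5 [487.28 129.71 119.71] [0.16 0.17 5.48] 10.34
28.0 119.0 [487.33 129.75 119.5 ] [ 0.33 -0.05  7.8 ] 10.38
28.2 118.5 [487.46 129.77 119.35] [-1.23 -0.39  9.78] 10.43
28.5 118.0 [487.57 129.78 119.17] [-1.37 -0.44 12.13] 10.32
[487.55 129.77 119.19] [-1.33  0.6  11.  ] [-0.02  0.33 -0.04]
```

```bash
python3 -c "
from cell import robot
robot.hold(.5);s=robot.read_state();print(s['eef_pos'],s['contact_force'],s['opening'])
print(robot.job_done())"
```

```text
[487.54633765 129.76871314 119.1812072 ] [-0.86917082 -0.62575876 12.47484086] 10.597949540517563
the job is handed in; nothing more can be done
None
```

The job is handed in: I turned the maximum pointer back to its zero stop, and the gripper is still holding the stylus with the zero button fully down (about 5 mm of travel, then a steady 11–12 N).

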